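Knock a cake out of its turn-over mould

ROBOT

A 6-joint arm with a two-finger parallel gripper is mounted at the origin on a cart in front of the work surface, level with it; the furniture and walls round the work are solid. World frame = base frame: x ahead of the robot, y to its left, z up, the work surface at z = 0. Lengths are in mm, angles in rad, forces in N, time in s.
With the tool pointing down it reaches from about 225 to 875 mm from the base axis. Payload 3.4 kg.
Tool frame: the origin (TCP) lies on the centre line of the jaws, within the pads' length; the fingertips stand 17 mm ahead of it and the grasp point (between the pads) lies 2 mm behind it (robot.tip_extent is the distance from the TCP to the fingertips, in mm); z points along the fingers, y is the line along which they close (so a half turn about z gives the same grasp; the last joint's range is limited). The gripper opens to 85 mm and grips with 20 to 120 N. Pads are 22 mm wide; open, the fingers measure 114 mm over their backs; the gripper's body (76 mm by 85 mm) begins 54 mm behind the grasp point. The pads swing forward as they close: fully open they stand 13 mm farther back than shut.
Start: joints at [1.05, 0.276, 1.505, -0, 1.361, -0.121], TCP at [223.83, 529.683, 216.728] pointing down, gripper open.
Joint ranges: [-2.89, 2.89], [-0.75, 2.08], [0.22, 2.7], [-1.18, 4.32], [0.11, 2.71], [-2.7, 2.7]. Speed limits (rad/s): [2.57, 2.57, 3.14, 3.14, 3.14, 3.14].

INTERFACE

Orientations are given as [roll, pitch, yaw] about the fixed x, y, z axes, in that order (R = Rz(yaw) Ry(pitch) Rx(roll)).
In Python, from rig import robot, viewer, workorder gives the robot as it stands.
- The arm moves only by the shell command python3 -m creep 'ROWS' [FORCE]. ROWS is JSON, a list of rows, each a list of 7 numbers: the turn, a rotation vector about the world's x, y, z in units of 180 degrees (1.0 is 180 degrees), then the shift along the world's x, y, z in units of 600 mm (1.0 is 600 mm), then the closure, from -1 (fully open) to 1 (shut). In form: [[ax, ay, az, tx, ty, tz, gripper], ...]. A call has 1 to 20 rows; each row is the pose to reach, as a shift and turn from the pose commanded when the call began, turning the shorter way round; what a row does not reach only later rows make up. A row lasts 1/10 s, in which the tool goes at most 50 mm and 8.59 degrees, less where a joint would pass 70% of its speed; a pose out of reach is approached as far as the arm can. A call with a number of a shift or a turn outside -1 to 1 is refused whole. A call with a gripper value outside its range is refused whole. The fingers move at their own pace and stop on an object; FORCE is the grip in N (left out, the last holds). Time passes only in rows, so rows that repeat a pose let the fingers close. It gives the time, the measured TCP pose, the force, the opening and the grip force at its end, in the units of the state.
- robot.sense(): the state, without advancing time (a new reading comes with each control period).
- viewer.snapshot(name): name is "scene" or "side" or "wrist"; returns the picture (480x640x3 uint8, red, green, blue); there is no depth.
- viewer.get_calibration(name): a dict with "mtx" (3x3 intrinsics, pixels), "D" ([k1, k2, p1, p2, k3] as OpenCV has them; the pictures are not rectified), "R" (3x3) and "t" (3): a world point X has camera coordinates R X + t; the wrist camera has in their place "mount" (4x4, takes a point from camera to tool coordinates, whose origin is the TCP and whose axes are the flange's). Camera axes: x right, y down, z forward; pixel columns grow to the right and rows downward; lengths in mm; the calibration is good to about 2 mm. A picture is of the moment at which its call begins: read the wrist's pose just before it. get_calibration takes no time and is no camera call.
- workorder.hand_in(): hands the job in; it is judged then, once.
The state is a dict: "time_s": time; "q": joint angles; "qvel": joint speeds; "joint_torque": joint torques, N m; "tcp_pos": TCP position; "tcp_rot": TCP orientation; "force": force on the tool from outside, world axes, zero at the start; "wrist_torque": the same for the moment, N m; "finger_gap": finger opening in mm; "finger_force": force on a finger pad.
Only numpy, scipy, OpenCV 4.12 (cv2) and the standard library are available. Lean on these libraries where they do the work, as an engineer would, in place of code of your own. Each camera call takes 0.05 s, during which the arm holds its last target. There are 200 camera calls.

TASK

One of the two turn-over moulds still has a small cake stuck in its cup. Holding its red handle all the way, swing that mould right over the white tray until it rests upside down on its stops, gently enough that the cake is still in it; then knock it against its stops (lift the handle a little and let it drop, again if needed) until the cake falls out into the tray. Leave that mould upside down and the empty one as it is, and do not touch the cake.

Things in the scene. Friction and masses are not known exactly. Their poses are not given: they have to be found in the camera images.
- cake: small round golden-brown cake, 50 mm across and 31 mm high, tapering to 33 mm at its foot, 60 g; origin at the centre of its foot. It starts upright in the cup of one of the two moulds. Three nubs of crust hold it there: they carry it upside down at rest (they yield at about 4.5 times its weight), but knocks push them aside, a few millimetres in all, and it drops out
- tray: white card tray, open on top, fixed for the episode, 287 mm along its x by 253 mm along its y, walls 51 mm high and 3 mm thick, floor 2 mm; origin at the centre of its underside. The two moulds stand next to each other along its -y side and turn over into it
- full_mould (a joint): turning angle of the mould that holds the cake, rad: 0 = cup upright (resting on its stops beside the tray), 3.14 = turned right over, upside down above the tray and resting on its stops. It falls freely either way past the top, with little friction. The mould is a dark tapered cup, 67 mm across at its rim and 38 mm high, between two flat steel side bars, centred 85 mm from the hinge line; the rim stands 26 mm above the bars
- full_handle (a point): middle of the red handle of the mould that holds the cake: a round bar 14 mm thick, 90 mm long, parallel to the hinge line and 170 mm from it, at the same height as the hinge (78 mm above the counter) when the mould is at either stop. The bar is free on top and below, with 44 mm clear between it and the cup; weight at the handle about 2 N
- full_hinge (a point): middle of the hinge line of that mould on its steel stand (fixed for the episode), 78 mm above the counter; its x axis lies along the hinge line, its y axis points across into the tray (the handle starts on the -y side and swings up and over to the +y side), z up; it does not turn with the mould
- full_cup (a point): centre of the inner floor of the cup that holds the cake; turns with the mould; the foot of the cake rests here at the start
- spare_mould (a joint): turning angle of the other, empty mould of the same kind, whose stand is beside it; 0 = upright
Not all that is in view belongs to the job. Leave any purple look-alike of the cake alone.

How it is judged:
By the outcome, as a careful person would: the job done as asked, in the order asked, and still so for the second after the job is handed in, with the robot touching nothing.
It also fails if it takes over 51 s, if anything falls off the work surface, if the arm or the gripper's body presses on something with over 40 N, if the wrist force passes 120 N, or if a joint passes its speed limit or range.

## Working session

There is one attempt and no reset: what is moved stays moved. The work goes in short steps, Python scripts to look and compute and a shell command to move; the robot and the scene stay as the last step left them, time stands still between calls to the robot, and variables do not carry over. Pictures are saved under pics/ and viewed, at most 10 in all, crops included, and the job is handed in when it is done.

```bash
mkdir -p pics; ls; python3 - <<'E'
from rig import robot, viewer
import cv2, numpy as np
a=viewer.snapshot("scene"); b=viewer.snapshot("side")
cv2.imwrite("pics/scene.png",a[:,:,::-1]); cv2.imwrite("pics/side.png",b[:,:,::-1])
for n in("scene","side"):
    c=viewer.get_calibration(n); print(n,c)
print(robot.sense())
E
```

```text
pics
scene {'mtx': array([[548.0092794 ,   0.        , 327.14398443],
       [  0.        , 548.0092794 , 245.7875207 ],
       [  0.        ,   0.        ,   1.        ]]), 'D': array([-0.13518401,  0.        ,  0.        ,  0.        ,  0.        ]), 'R': array([[ 0.80283698, -0.59600175, -0.01531986],
       [-0.43877948, -0.57326564, -0.69198199],
       [ 0.40364012,  0.56227077, -0.72175219]]), 't': array([-469.69449438,  255.19656861,  905.64133582])}
side {'mtx': array([[583.6999157 ,   0.        , 321.25162212],
       [  0.        , 583.6999157 , 230.77432002],
       [  0.        ,   0.        ,   1.        ]]), 'D': array([0.00256313, 0.        , 0.        , 0.        , 0.        ]), 'R': array([[ 0.83272462, -0.55367117,  0.00423536],
       [-0.36700467, -0.5576724 , -0.74451936],
       [ 0.41458085,  0.6184252 , -0.66758744]]), 't': array([-496.04362042,  220.04396228, 1232.98407772])}
{'time_s': 0.1, 'q': array([ 1.05000451e+00,  2.76505823e-01,  1.50602184e+00,  2.79806839e-05,
        1.36069976e+00, -1.21008005e-01]), 'qvel': array([-0.00132559, -0.00247824, -0.00321245, -0.00039783,  0.00017837,
       -0.00083917]), 'joint_torque': array([ 1.24582944e-03, -4.17704308e+01, -2.46404976e+01, -2.21106734e-04,
        5.80680746e-03,  3.28708623e-06]), 'tcp_pos': array([223.5486149 , 529.21930503, 215.93492312]), 'tcp_rot': array([-3.13997315e+00, -2.24492582e-04,  2.74180280e+00]), 'force': array([-0.3111075 ,  0.19399572,  0.34009   ]), 'wrist_torque': array([ 0.00563961, -0.01258997,  0.036128  ]), 'finger_force': 0.0, 'finger_gap': 85.20819523635947}
```

View pics/scene.png

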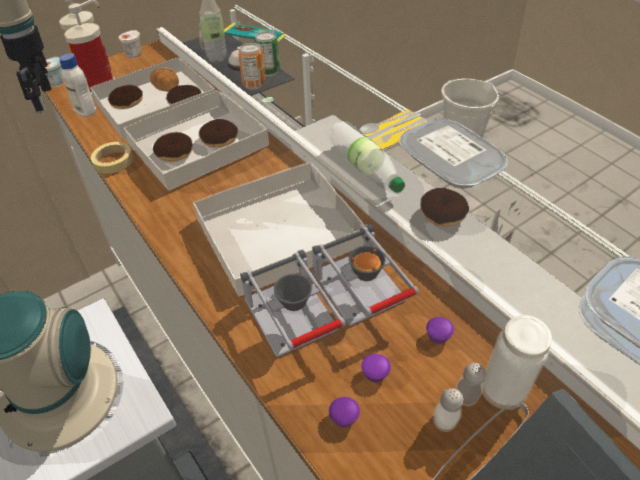

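View pics/side.png

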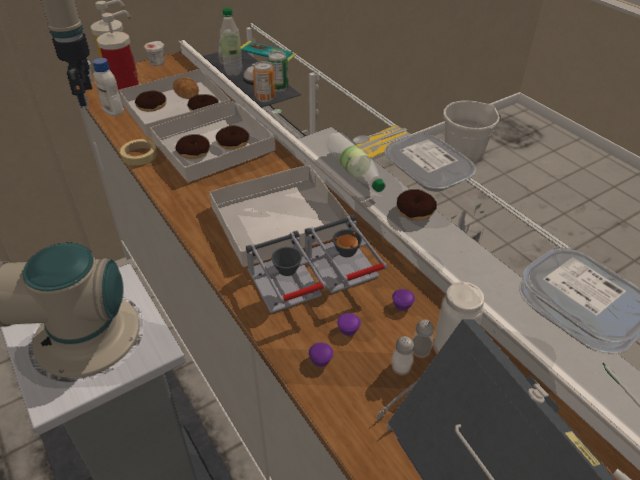

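The full mould is the far one: its cake is at scene (367,263) and side (347,242), with the red handle at scene (385,301). Things it could be confused with are the empty mould with its cup at scene (293,292) and handle at (318,333), the purple look-alikes at (440,330), (376,367) and (344,411), and the doughnuts. Next I measure the handle and cup, plus a close crop.

```bash
cat > h.py <<'E'
import cv2, numpy as np
from rig import robot, viewer
from scipy.spatial.transform import Rotation as Ro
def ray(n,px):
    c=viewer.get_calibration(n); u=cv2.undistortPoints(np.array([[px]],float),c["mtx"],c["D"])[0,0]
    return -c["R"].T@c["t"], c["R"].T@np.array([u[0],u[1],1.])
def plane(n,px,z):
    o,d=ray(n,px); return o+d*(z-o[2])/d[2]
def tri(p1,p2):
    o1,d1=ray("scene",p1);o2,d2=ray("side",p2)
    s=np.linalg.lstsq(np.c_[d1,-d2],o2-o1,rcond=None)[0]
    return (o1+s[0]*d1+o2+s[1]*d2)/2, np.linalg.norm(o1+s[0]*d1-o2-s[1]*d2)
E
python3 - <<'E'
from h import *
for n in("scene","side"):
    im=cv2.imread(f"pics/{n}.png"); b,g,r=[im[:,:,i].astype(int) for i in range(3)]
    m=((r>110)&(g<60)&(b<60)).astype(np.uint8); m[:200]=0
    k,l,st,ce=cv2.connectedComponentsWithStats(m)
    for i in range(1,k):
        if st[i,4]<60: continue
        ys,xs=np.where(l==i); (cx,cy),(w,h),a=cv2.minAreaRect(np.c_[xs,ys].astype(np.float32))
        bx=cv2.boxPoints(((cx,cy),(w,h),a)); bx=bx[np.argsort(bx[:,0])]
        e0=bx[:2].mean(0);e1=bx[2:].mean(0)
        print(n,st[i,4],(cx,cy),e0,e1,[plane(n,p,78).round(1)[:2] for p in(e0,(cx,cy),e1)])
    m=((r>140)&(g>60)&(g<150)&(b<90)).astype(np.uint8); m[:225]=0;m[300:]=0;m[:,:325]=0;m[:,400:]=0
    k,l,st,ce=cv2.connectedComponentsWithStats(m); i=1+np.argmax(st[1:,4]); print("cake",st[i],ce[i],plane(n,ce[i],78+20))
im=cv2.imread("pics/scene.png")[215:365,235:435]; cv2.imwrite("pics/crop1.png",cv2.resize(im,(800,600),interpolation=cv2.INTER_CUBIC))
E
```

```text
scene 315 (392.5140075683594, 300.4932556152344) [371.37225 310.69962] [413.65576 290.2869 ] [array([ 508.9, -230.2]), array([ 551.8, -235.5]), array([ 596.1, -241. ])]
scene 384 (316.3731994628906, 332.6070861816406) [292.67258 343.27237] [340.07382 321.9418 ] [array([ 365.7, -204. ]), array([ 408.5, -210.2]), array([ 452.5, -216.6])]
cake [354 252  27  20 362] [367.48895028 261.37016575] [ 563.18806059 -152.6695565    98.        ]
side 139 (364.79998779296875, 269.8999938964844) [346.94998 275.85   ] [382.65    263.94998] [array([ 514.2, -222. ]), array([ 557. , -228.8]), array([ 600.7, -235.8])]
side 159 (302.5, 290.0) [283.15 296.45] [321.85 283.55] [array([ 369.2, -197.1]), array([ 412.4, -204. ]), array([ 456.5, -211. ])]
cake [354 240   4   6  16] [355.75 243.  ] [ 577.76163378 -165.48784649   98.        ]
```

View pics/crop1.png

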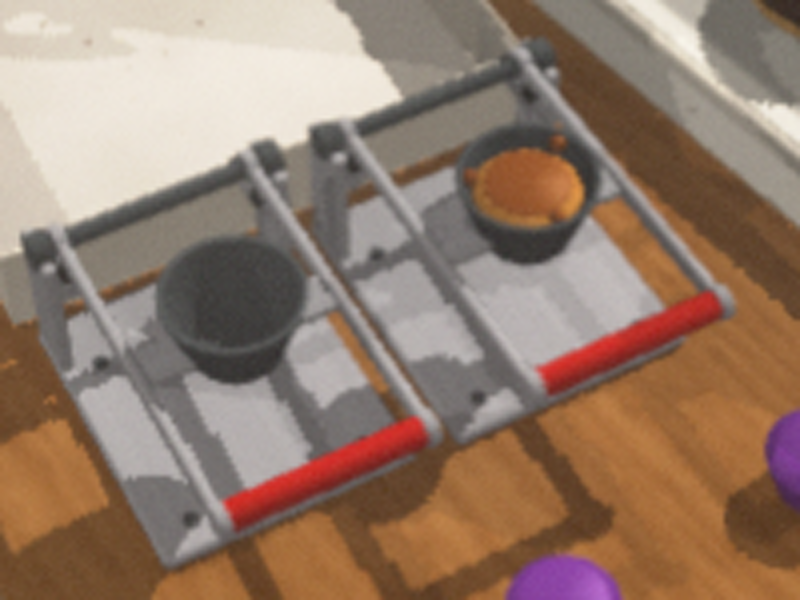

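The crop confirms it: the cake with its three nubs sits in the right-hand mould, crop (530,185). Its handle centre is about (554,-232,78), the hinge line's yaw is about -0.147, and the 87 mm length agrees with the 90 given. I move above it in two legs.

```bash
python3 -m creep '[[0,0,0,0.275,-0.635,0.14,0],[0,0,0,0.275,-0.635,0.14,0],[0,0,0,0.275,-0.635,0.14,0],[0,0,0,0.275,-0.635,0.14,0],[0,0,0,0.275,-0.635,0.14,0],[0,0,0,0.275,-0.635,0.14,0],[0,0,0,0.275,-0.635,0.14,0],[0,0,0,0.275,-0.635,0.14,0],[0,0,0,0.275,-0.635,0.14,0],[0,0,0,0.275,-0.635,0.14,0]]' 40
python3 -m creep '[[0,0,0.08,0.275,-0.635,-0.05,0],[0,0,0.08,0.275,-0.635,-0.05,0],[0,0,0.08,0.275,-0.635,-0.05,0],[0,0,0.08,0.275,-0.635,-0.05,0],[0,0,0.08,0.275,-0.635,-0.05,0],[0,0,0.08,0.275,-0.635,-0.05,0],[0,0,0.08,0.275,-0.635,-0.05,0],[0,0,0.08,0.275,-0.635,-0.05,0],[0,0,0.08,0.275,-0.635,-0.05,0],[0,0,0.08,0.275,-0.635,-0.05,0],[0,0,0.08,0.275,-0.635,-0.05,0],[0,0,0.08,0.275,-0.635,-0.05,0]]'
python3 - <<'E'
from h import *
s=robot.sense(); im=viewer.snapshot("wrist"); cv2.imwrite("pics/w1.png",im[:,:,::-1])
c=viewer.get_calibration("wrist"); print(s["q"].round(3),s["tcp_pos"],s["tcp_rot"],s["finger_gap"],c["mount"].round(3))
np.savez("w1.npz",p=s["tcp_pos"],r=s["tcp_rot"])
E
```

```text
time_s: 1.1
tcp_pos: [390.2, 146.1, 301.1]
tcp_rot: [-3.141, 0.002, 2.737]
force: [-0.9, 1.0, 0.1]
finger_gap: 42.3
finger_force: 0.0
time_s: 2.3
tcp_pos: [553.5, -230.3, 270.6]
tcp_rot: [3.14, -0.001, 2.995]
force: [-0.3, 0.2, 0.2]
finger_gap: 42.7
finger_force: 0.0
[-5.110e-01  2.900e-01  1.352e+00  1.000e-03  1.500e+00 -1.935e+00] [ 553.53777444 -230.2886435   270.5572761 ] [ 3.14018378e+00 -9.74741925e-04  2.99464160e+00] 42.74638435653487 [[-0.00000e+00 -9.60000e-01 -2.78000e-01  7.10000e+01]
 [ 1.00000e+00 -1.00000e-03  1.00000e-03  1.20600e+00]
 [-1.00000e-03 -2.78000e-01  9.60000e-01 -1.57168e+02]
 [ 0.00000e+00  0.00000e+00  0.00000e+00  1.00000e+00]]
```

View pics/w1.png

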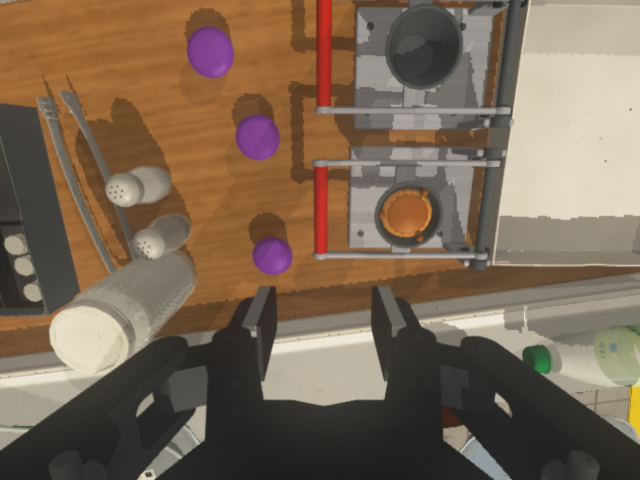

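The wrist view shows the full mould's handle from (321,165) to (320,255), the cake at (407,213) in its cup, and the hinge bar from (490,165) to (480,260). I measure these on the z=78 plane.

```bash
cat >> h.py <<'E'
def wplane(px,z,p,r):
    c=viewer.get_calibration("wrist"); u=cv2.undistortPoints(np.array([[px]],float),c["mtx"],c["D"])[0,0]
    R=Ro.from_euler("xyz",r).as_matrix(); M=c["mount"]
    o=p+R@M[:3,3]; d=R@M[:3,:3]@np.array([u[0],u[1],1.]); return o+d*(z-o[2])/d[2]
E
python3 - <<'E'
from h import *
d=np.load("w1.npz"); im=cv2.imread("pics/w1.png"); b,g,r=[im[:,:,i].astype(int) for i in range(3)]
m=((r>110)&(g<60)&(b<60)).astype(np.uint8); m[:,:290]=0;m[:,350:]=0
k,l,st,ce=cv2.connectedComponentsWithStats(m)
for i in range(1,k):
    if st[i,4]<100: continue
    x,y,w,h=st[i,:4]; print(st[i]); P=[wplane(q,78,d["p"],d["r"]).round(1) for q in((l[y+3]==i).nonzero()[0].mean()*np.array([1,0])+[0,y-.5],ce[i],(l[y+h-4]==i).nonzero()[0].mean()*np.array([1,0])+[0,y+h-.5])] if 0 else None
    top=[np.where(l[y+3]==i)[0].mean(),y-.5]; bot=[np.where(l[y+h-4]==i)[0].mean(),y+h-.5]
    print(top,bot,[wplane(q,78,d["p"],d["r"]).round(1) for q in(top,bot)])
for q in((490,165),(480,258),(497,110)): print("hinge",wplane(q,78,d["p"],d["r"]).round(1))
print("cup rim",wplane((407,214),104,d["p"],d["r"]).round(1))
# hinge end caps by triangulation (scene crop / side)
E
```

```text
[ 316    0   16  106 1525]
[np.float64(324.0), np.float64(-0.5)] [np.float64(323.5), np.float64(105.5)] [array([ 363.5, -200. ,   78. ]), array([ 450.7, -213.4,   78. ])]
[ 314  167   14   86 1084]
[np.float64(320.5), np.float64(166.5)] [np.float64(320.5), np.float64(252.5)] [array([ 506.7, -224.8,   78. ]), array([ 595.8, -238.2,   78. ])]
hinge [529.9 -56.8  78. ]
hinge [627.4 -69.   78. ]
hinge [478.7 -49.2  78. ]
cup rim [ 561.3 -148.9  104. ]
```

Handle centre is (552,-231.5), hinge about (577,-63), and the 170 mm between them checks. I descend, straddle the bar, and close with a light grip so that the bar can pivot.

```bash
python3 -m creep '[[0,0,0,-0.003,0.001,-0.08,0],[0,0,0,-0.003,0.001,-0.16,0],[0,0,0,-0.003,0.001,-0.22,0],[0,0,0,-0.003,0.001,-0.27,0],[0,0,0,-0.003,0.001,-0.3,0],[0,0,0,-0.003,0.001,-0.325,0],[0,0,0,-0.003,0.001,-0.325,0],[0,0,0,-0.003,0.001,-0.325,0]]' 25
python3 -m creep '[[0,0,0,0,0,0,0.4],[0,0,0,0,0,0,0.7],[0,0,0,0,0,0,1],[0,0,0,0,0,0,1],[0,0,0,0,0,0,1],[0,0,0,0,0,0,1]]' 25
python3 - <<'E'
from h import *
s=robot.sense(); print(s["tcp_pos"],s["tcp_rot"],s["force"],s["finger_gap"],s["finger_force"])
a=viewer.snapshot("scene"); cv2.imwrite("pics/s2.png",cv2.resize(a[190:390,230:480,::-1],(750,600)))
E
```

```text
time_s: 3.15
tcp_pos: [552.3, -230.8, 76.6]
tcp_rot: [3.142, 0.001, 2.994]
force: [0.6, -0.7, 0.7]
finger_gap: 42.9
finger_force: 0.0
time_s: 3.75
tcp_pos: [552.1, -231.8, 75.8]
tcp_rot: [3.142, 0.0, 2.993]
force: [0.6, -0.3, 0.0]
finger_gap: -0.0
finger_force: 0.0
[ 552.052934   -231.79615221   75.76988483] [3.14152760e+00 7.88104710e-05 2.99302748e+00] [ 0.61278695 -0.27591307  0.01980341] -0.022421665838082958 0.0
```

View pics/s2.png

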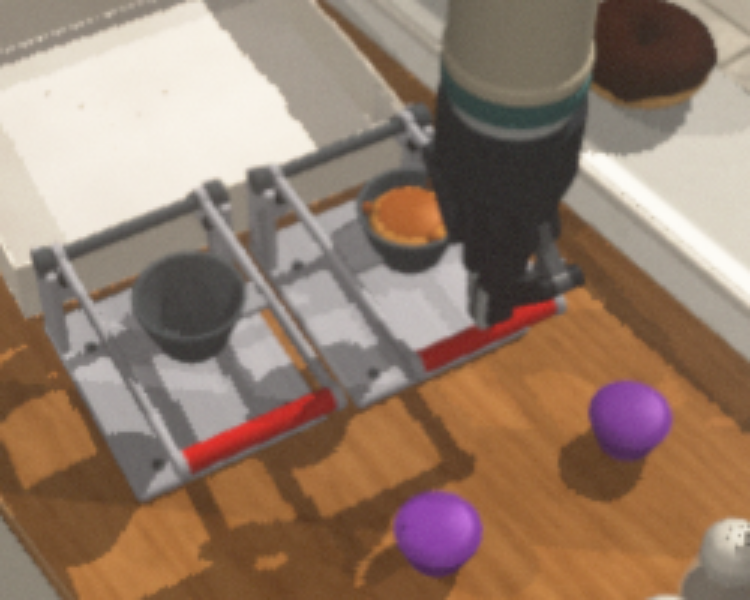

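The fingers shut on nothing, at gap 0 and force 0, while the handle looks unmoved. I triangulate the handle across the views, along with the fingertip, and look from the wrist.

```bash
python3 - <<'E'
from h import *
print(robot.tip_extent)
print("handle",tri((392.5,300.5),(364.8,269.9)))
print("ends",tri((371.4,310.7),(347,275.85)),tri((413.7,290.3),(382.65,263.95)))
for z in(50,59,70,85,95): print(z,plane("scene",(393.3,298.3),z).round(1))
s=robot.sense(); im=viewer.snapshot("wrist")[:,:,::-1]; sd=viewer.snapshot("side")[:,:,::-1]
o=np.zeros((480,800,3),np.uint8); o[:,:500]=im[:,100:600]; o[:,500:]=cv2.resize(sd[190:334,320:410],(300,480)); cv2.imwrite("pics/w2.png",o)
E
```

```text
17.0
handle (array([ 534.79781677, -253.2833461 ,  110.44849591]), np.float64(3.0485895934010574))
ends (array([ 489.02050369, -253.09964105,  118.98471096]), np.float64(2.420044852788571)) (array([ 582.46118633, -254.11031772,  102.310071  ]), np.float64(3.0178191147451257))
50 [ 572.3 -217.3   50. ]
59 [ 567.1 -222.2   59. ]
70 [ 560.7 -228.3   70. ]
85 [ 552.  -236.6   85. ]
95 [ 546.2 -242.1   95. ]
```

View pics/w2.png

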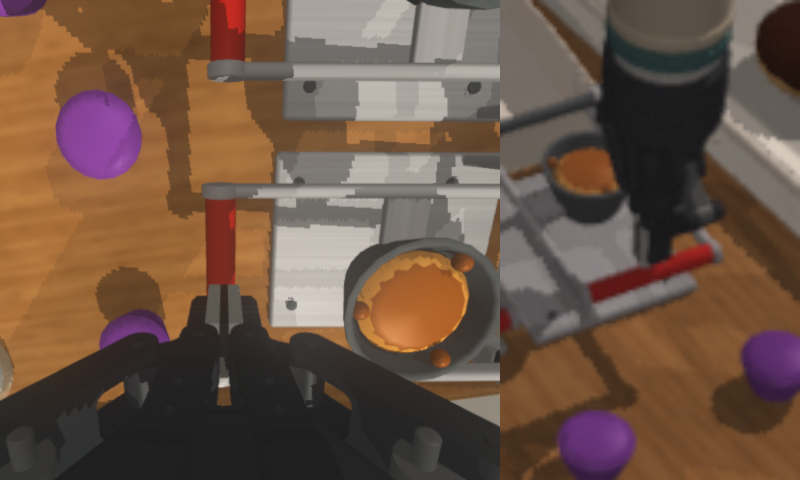

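```bash
python3 - <<'E'
from h import *
c=viewer.get_calibration("wrist"); M=np.linalg.inv(c["mount"])
for z in(-10,0,10,17,25,40):
  for x in(-11,0,11):
    q=M[:3,:3]@np.array([x,0,z])+M[:3,3]; print(z,x,cv2.projectPoints(q[None],np.zeros(3),np.zeros(3),c["mtx"],c["D"])[0].ravel().round(0))
s=robot.sense();print(s["tcp_pos"],s["time_s"])
for n in("scene","side"):
  c=viewer.get_calibration(n)
  for z in(59,75,85): print(n,z,cv2.projectPoints(np.array([[552.,-231.8,z]]),cv2.Rodrigues(c["R"])[0],c["t"],c["mtx"],c["D"])[0].ravel())
# rim ellipse of cup in wrist pictures: dark cup sizes
E
```

```text
-10 -11 [321. 320.]
-10 0 [321. 299.]
-10 11 [321. 277.]
0 -11 [321. 310.]
0 0 [321. 290.]
0 11 [321. 269.]
10 -11 [321. 301.]
10 0 [321. 282.]
10 11 [321. 263.]
17 -11 [321. 296.]
17 0 [321. 277.]
17 11 [321. 258.]
25 -11 [321. 290.]
25 0 [321. 272.]
25 11 [321. 253.]
40 -11 [322. 280.]
40 0 [321. 263.]
40 11 [321. 246.]
[ 551.97741552 -231.75302055   75.63957826] 3.9
scene 59 [390.42468292 305.82504116]
scene 75 [391.07352815 300.168284  ]
scene 85 [391.48635643 296.55967239]
side 59 [363.33241864 277.68695986]
side 75 [363.71783587 272.59989592]
side 85 [363.96204282 269.37676727]
```

The wrist and scene views both put the shut fingertips at about z 80-90, roughly on top of the bar and well centred over it. That is higher than the nominal tip extent implies. I open half way, go down 24 mm (there is still room below), and close again.

```bash
python3 -m creep '[[0,0,0,0,0,0,0],[0,0,0,0,0,0,0],[0,0,0,0,0,0,0],[0,0,0,0,0,0,0],[0,0,0,0,0,-0.02,0],[0,0,0,0,0,-0.04,0],[0,0,0,0,0,-0.04,0],[0,0,0,0,0,-0.04,0]]' 25
python3 -m creep '[[0,0,0,0,0,0,0.4],[0,0,0,0,0,0,0.7],[0,0,0,0,0,0,1],[0,0,0,0,0,0,1],[0,0,0,0,0,0,1],[0,0,0,0,0,0,1]]' 25
```

```text
time_s: 4.7
tcp_pos: [551.5, -231.4, 50.7]
tcp_rot: [3.141, -0.002, 2.993]
force: [-0.7, 0.3, 0.1]
finger_gap: 43.1
finger_force: 0.0
time_s: 5.3
tcp_pos: [552.1, -233.4, 52.2]
tcp_rot: [-3.139, 0.001, 2.994]
force: [-1.0, -5.8, -0.3]
finger_gap: 13.0
finger_force: 26.2
```

The bar is gripped (gap 13 mm, 26 N). The tool stays pointing down and the bar pivots in the pads, so the path is pure translation along a 170 mm arc. I compute the shifts.

```bash
cat > arc.py <<'E'
import numpy as np,sys
u=np.array([.149,.989]);
def tab(t0,ts):
    f=lambda t:np.r_[u*170*(1-np.cos(np.radians(t))),170*np.sin(np.radians(t))]/600
    for t in ts: print(t,(f(t)-f(t0)).round(3))
E
python3 -c "
from arc import *
tab(0,[2,5]+list(range(9,78,4)));tab(77,list(range(81,154,4)));tab(153,[157,161,165,168,170,172,173.5,175,176.5,178,179,180,181])"
```

```text
2 [0.   0.   0.01]
5 [0.    0.001 0.025]
9 [0.001 0.003 0.044]
13 [0.001 0.007 0.064]
17 [0.002 0.012 0.083]
21 [0.003 0.019 0.102]
25 [0.004 0.026 0.12 ]
29 [0.005 0.035 0.137]
33 [0.007 0.045 0.154]
37 [0.009 0.056 0.171]
41 [0.01  0.069 0.186]
45 [0.012 0.082 0.2  ]
49 [0.015 0.096 0.214]
53 [0.017 0.112 0.226]
57 [0.019 0.128 0.238]
61 [0.022 0.144 0.248]
65 [0.024 0.162 0.257]
69 [0.027 0.18  0.265]
73 [0.03  0.198 0.271]
77 [0.033 0.217 0.276]
81 [0.003 0.019 0.004]
85 [0.006 0.039 0.006]
89 [0.009 0.058 0.007]
93 [0.012 0.078 0.007]
97 [0.015 0.097 0.005]
101 [0.018 0.117 0.002]
105 [ 0.02   0.136 -0.002]
109 [ 0.023  0.154 -0.008]
113 [ 0.026  0.173 -0.015]
117 [ 0.029  0.19  -0.024]
121 [ 0.031  0.207 -0.033]
125 [ 0.034  0.224 -0.044]
129 [ 0.036  0.239 -0.056]
133 [ 0.038  0.254 -0.069]
137 [ 0.04   0.268 -0.083]
141 [ 0.042  0.281 -0.098]
145 [ 0.044  0.293 -0.114]
149 [ 0.046  0.303 -0.13 ]
153 [ 0.047  0.313 -0.147]
157 [ 0.001  0.008 -0.018]
161 [ 0.002  0.015 -0.036]
165 [ 0.003  0.021 -0.055]
168 [ 0.004  0.024 -0.07 ]
170 [ 0.004  0.026 -0.079]
172 [ 0.004  0.028 -0.089]
173.5 [ 0.004  0.029 -0.097]
175 [ 0.004  0.029 -0.104]
176.5 [ 0.005  0.03  -0.111]
178 [ 0.005  0.03  -0.119]
179 [ 0.005  0.03  -0.124]
180 [ 0.005  0.031 -0.129]
181 [ 0.005  0.03  -0.134]
```

```bash
python3 -m creep '[[0,0,0,0,-0.002,0.01,1],[0,0,0,0,-0.002,0.025,1],[0,0,0,0.001,0,0.044,1],[0,0,0,0.001,0.004,0.064,1],[0,0,0,0.002,0.009,0.083,1],[0,0,0,0.003,0.016,0.102,1],[0,0,0,0.004,0.023,0.12,1],[0,0,0,0.005,0.032,0.137,1],[0,0,0,0.007,0.042,0.154,1],[0,0,0,0.009,0.053,0.171,1],[0,0,0,0.01,0.066,0.186,1],[0,0,0,0.01,0.066,0.186,1]]'
```

```text
time_s: 6.5
tcp_pos: [558.2, -193.6, 166.7]
tcp_rot: [-3.137, 0.003, 2.994]
force: [-2.2, -8.3, 4.2]
finger_gap: 12.7
finger_force: 24.6
```

Forces are small and point slightly outward (about 9 N), so the arc is followed with a slightly short radius. I continue with 2 mm more radius.

```bash
cat > arc.py <<'E'
import numpy as np
u=np.array([.149,.989])
def f(t,r):
    t=np.radians(t); return np.r_[u*(170-r*np.cos(t)),r*np.sin(t)]/600
def tab(t0,r0,ts,r=172):
    for t in ts: print(t,(f(t,r)-f(t0,r0)).round(3))
E
python3 -c "
from arc import *
tab(41,170,list(range(43,116,4)));print();tab(115,172,list(range(119,164,4))+[166,168,170,172,174])"
```

```text
43 [0.001 0.004 0.01 ]
47 [0.003 0.018 0.024]
51 [0.005 0.033 0.037]
55 [0.007 0.049 0.049]
59 [0.01  0.065 0.06 ]
63 [0.012 0.083 0.07 ]
67 [0.015 0.101 0.078]
71 [0.018 0.119 0.085]
75 [0.021 0.138 0.091]
79 [0.024 0.157 0.096]
83 [0.027 0.177 0.099]
87 [0.03  0.197 0.1  ]
91 [0.033 0.216 0.101]
95 [0.036 0.236 0.1  ]
99 [0.039 0.256 0.097]
103 [0.041 0.275 0.093]
107 [0.044 0.294 0.088]
111 [0.047 0.313 0.082]
115 [0.05  0.331 0.074]

119 [ 0.003  0.018 -0.009]
123 [ 0.005  0.035 -0.019]
127 [ 0.008  0.051 -0.031]
131 [ 0.01   0.066 -0.043]
135 [ 0.012  0.081 -0.057]
139 [ 0.014  0.094 -0.072]
143 [ 0.016  0.107 -0.087]
147 [ 0.018  0.118 -0.104]
151 [ 0.019  0.128 -0.121]
155 [ 0.021  0.137 -0.139]
159 [ 0.022  0.145 -0.157]
163 [ 0.023  0.151 -0.176]
166 [ 0.023  0.155 -0.19 ]
168 [ 0.024  0.157 -0.2  ]
170 [ 0.024  0.159 -0.21 ]
172 [ 0.024  0.161 -0.22 ]
174 [ 0.024  0.162 -0.23 ]
```

```bash
python3 -m creep '[[0,0,0,0.001,0.004,0.01,1],[0,0,0,0.003,0.018,0.024,1],[0,0,0,0.005,0.033,0.037,1],[0,0,0,0.007,0.049,0.049,1],[0,0,0,0.01,0.065,0.06,1],[0,0,0,0.012,0.083,0.07,1],[0,0,0,0.015,0.101,0.078,1],[0,0,0,0.018,0.119,0.085,1],[0,0,0,0.021,0.138,0.091,1],[0,0,0,0.024,0.157,0.096,1],[0,0,0,0.027,0.177,0.099,1],[0,0,0,0.03,0.197,0.1,1],[0,0,0,0.033,0.216,0.101,1],[0,0,0,0.036,0.236,0.1,1],[0,0,0,0.039,0.256,0.097,1],[0,0,0,0.041,0.275,0.093,1],[0,0,0,0.044,0.294,0.088,1],[0,0,0,0.047,0.313,0.082,1],[0,0,0,0.05,0.331,0.074,1],[0,0,0,0.05,0.331,0.074,1]]'
python3 - <<'E'
from h import *
a=viewer.snapshot("scene"); cv2.imwrite("pics/s3.png",cv2.resize(a[90:340,200:500,::-1],(720,600)))
E
```

```text
time_s: 8.5
tcp_pos: [588.2, 8.3, 206.6]
tcp_rot: [3.14, -0.001, 2.995]
force: [2.9, 0.0, 0.2]
finger_gap: 12.6
finger_force: 27.4
```

View pics/s3.png

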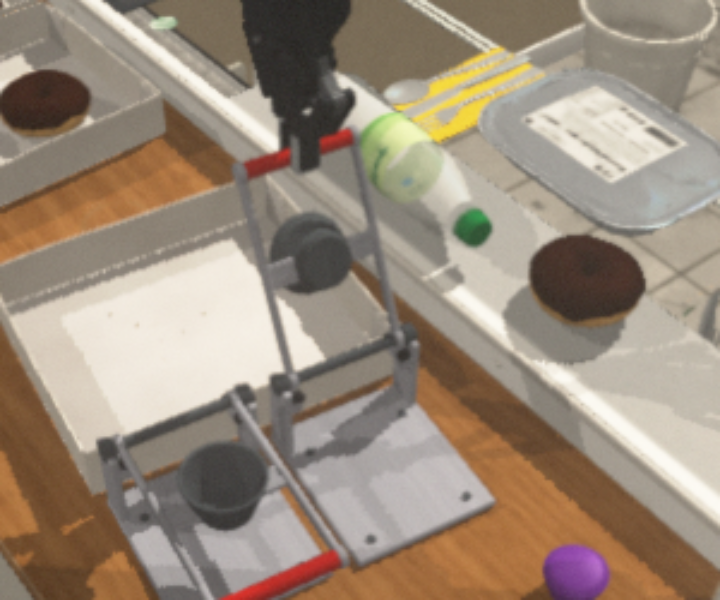

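The mould is past the top, with its handle at crop (300,150) still held between the pads and its cup bottom at (310,250). I continue slowly down to 174°.

```bash
python3 -m creep '[[0,0,0,0.001,0.009,-0.004,1],[0,0,0,0.004,0.026,-0.014,1],[0,0,0,0.006,0.043,-0.025,1],[0,0,0,0.008,0.057,-0.036,1],[0,0,0,0.01,0.07,-0.047,1],[0,0,0,0.012,0.083,-0.06,1],[0,0,0,0.014,0.094,-0.072,1],[0,0,0,0.016,0.105,-0.085,1],[0,0,0,0.017,0.114,-0.098,1],[0,0,0,0.018,0.122,-0.111,1],[0,0,0,0.019,0.129,-0.124,1],[0,0,0,0.021,0.137,-0.139,1],[0,0,0,0.022,0.143,-0.152,1],[0,0,0,0.022,0.148,-0.165,1],[0,0,0,0.023,0.152,-0.178,1],[0,0,0,0.023,0.155,-0.19,1],[0,0,0,0.024,0.157,-0.2,1],[0,0,0,0.024,0.159,-0.208,1],[0,0,0,0.024,0.16,-0.215,1],[0,0,0,0.024,0.161,-0.22,1]]'
python3 -c "
from rig import robot;s=robot.sense();print(s['tcp_pos'],s['force'],s['qvel'].round(3))"
```

```text
time_s: 10.55
tcp_pos: [602.0, 102.0, 75.2]
tcp_rot: [-3.14, -0.001, 2.993]
force: [-0.8, -5.4, -1.3]
finger_gap: 12.5
finger_force: 25.0
[601.98878487 102.00680993  75.19336595] [-0.79667958 -5.41799853 -1.27895677] [ 0.008  0.027  0.031 -0.009 -0.061  0.01 ]
```

```bash
python3 -m creep '[[0,0,0,0,0,-0.003,1],[0,0,0,0,0,-0.006,1],[0,0,0,0,0,-0.009,1],[0,0,0,0,0,-0.012,1],[0,0,0,0,0,-0.015,1],[0,0,0,0,0,-0.018,1],[0,0,0,0,0,-0.021,1],[0,0,0,0,0,-0.024,1],[0,0,0,0,0,-0.026,1],[0,0,0,0,0,-0.028,1],[0,0,0,0,0,-0.030,1],[0,0,0,0,0,-0.031,1]]'
python3 -c "
from rig import robot;s=robot.sense();print(s['tcp_pos'],s['force'],s['qvel'].round(3))"
```

```text
time_s: 11.75
tcp_pos: [602.2, 102.9, 58.4]
tcp_rot: [-3.141, -0.0, 2.993]
force: [-3.9, -5.8, 9.1]
finger_gap: 12.6
finger_force: 25.6
[602.18768835 102.87770291  58.40320703] [-3.93261526 -5.75696552  9.09841634] [ 0.001  0.001  0.003 -0.    -0.007 -0.001]
```

There is a 9 N upward reaction, so the mould is on its stops. I open a little so it rests freely, then look.

```bash
python3 -m creep '[[0,0,0,0,0,0.005,1],[0,0,0,0,0,0.005,0.3],[0,0,0,0,0,0.005,0.2],[0,0,0,0,0,0.005,0.2],[0,0,0,0,0,0.005,0.2]]'
python3 - <<'E'
from h import *
a=viewer.snapshot("scene"); w=viewer.snapshot("wrist")
o=np.zeros((480,800,3),np.uint8); o[:,:400]=cv2.resize(a[120:360,200:400,::-1],(400,480)); o[:,400:]=w[:,120:520,::-1]; cv2.imwrite("pics/s4.png",o); s=robot.sense(); print(s["tcp_pos"],s["force"])
E
```

```text
time_s: 12.25
tcp_pos: [602.6, 103.7, 60.1]
tcp_rot: [3.141, 0.0, 2.993]
force: [0.3, -0.4, -0.3]
finger_gap: 34.0
finger_force: 0.0
[602.51056024 103.47450528  60.07728368] [ 0.55040313 -0.18193128  0.55113652]
```

View pics/s4.png

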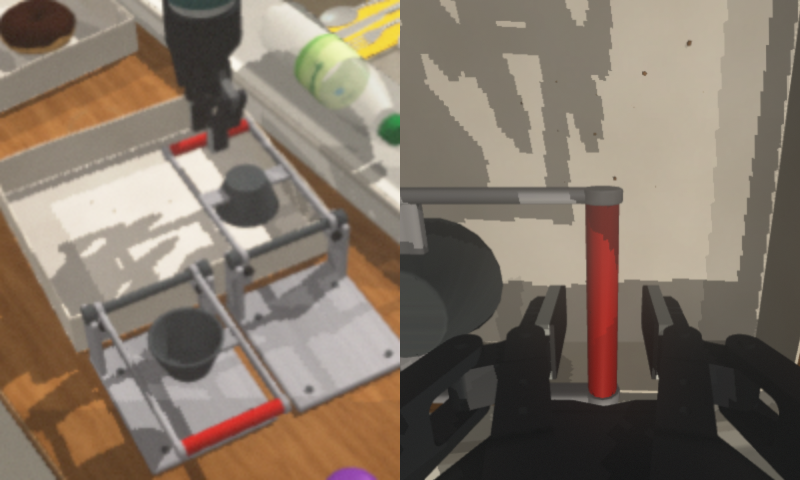

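The mould rests upside down with its handle between the open pads, wrist crop (602,300), and the tray has no cake in it, so the cake is still in the cup. First knock: regrip, lift about 33 mm, and release.

```bash
python3 -m creep '[[0,0,0,0,0,-0.008,0.2],[0,0,0,0,0,-0.008,0.2],[0,0,0,0,0,-0.008,1],[0,0,0,0,0,-0.008,1],[0,0,0,0,0,-0.008,1],[0,0,0,0,0,-0.008,1],[0,0,0,0,0,0.002,1],[0,0,0,0,-0.001,0.015,1],[0,0,0,0,-0.002,0.028,1],[0,0,0,0,-0.004,0.04,1],[0,0,0,0,-0.005,0.047,1],[0,0,0,0,-0.005,0.047,1],[0,0,0,0,-0.005,0.047,0.1],[0,0,0,0,-0.005,0.047,0.1],[0,0,0,0,-0.005,0.047,0.1],[0,0,0,0,-0.005,0.047,0.1],[0,0,0,0,-0.005,0.047,0.1],[0,0,0,0,-0.005,0.047,0.1]]' 30
cat > look.py <<'E'
from h import *
import sys
c=viewer.get_calibration("scene")
a=viewer.snapshot("scene")[:,:,::-1]; w=viewer.snapshot("wrist")[:,:,::-1]
for n,im,roi in(("scene",a,(150,290,190,390)),("wrist",w,(0,480,0,640))):
    r0,r1,c0,c1=roi; q=im[r0:r1,c0:c1].astype(int); m=(q[:,:,2]>110)&(q[:,:,2]-q[:,:,0]>60)&(q[:,:,1]>50)&(q[:,:,1]<170)
    ys,xs=np.where(m); print(n,m.sum(),(xs.mean()+c0,ys.mean()+r0) if len(xs) else None)
o=np.zeros((480,800,3),np.uint8); o[:,:400]=cv2.resize(a[120:360,200:400],(400,480)); o[:,400:]=w[:,120:520]; cv2.imwrite(f"pics/{sys.argv[1]}.png",o)
s=robot.sense(); print(s["time_s"],s["tcp_pos"],s["force"],s["finger_gap"])
E
python3 look.py k1
```

```text
time_s: 14.15
tcp_pos: [602.5, 100.2, 88.3]
tcp_rot: [3.141, 0.0, 2.993]
force: [-0.1, -0.4, -0.1]
finger_gap: 38.3
finger_force: 0.0
scene 4588 (np.float64(238.57454228421972), np.float64(212.84699215344375))
wrist 34692 (np.float64(541.1390234059726), np.float64(164.72244321457396))
14.25 [602.43719645 100.11921874  88.3029688 ] [-0.27487937  0.26381289 -0.20481213] 38.513653923240874
```

```bash
cat > cmp.py <<'E'
import cv2,numpy as np,sys
for n in ["s4"]+sys.argv[1:]:
    im=cv2.imread(f"pics/{n}.png")
    for nm,q in(("scene",im[150:290,110:330]),("wrist",im[100:460,400:800])):
        h=cv2.cvtColor(q,cv2.COLOR_BGR2HSV); m=((h[:,:,0]>7)&(h[:,:,0]<22)&(h[:,:,1]>130)&(h[:,:,2]>70)).astype(np.uint8)
        k,l,st,ce=cv2.connectedComponentsWithStats(m); i=1+np.argmax(st[1:,4]) if k>1 else 0
        print(n,nm,m.sum(),st[i] if k>1 else None)
E
python3 cmp.py k1
```

```text
s4 scene 74 [208 105   8   6  27]
s4 wrist 36 [ 31 304   8   5  28]
k1 scene 83 [209  34   9  11  36]
k1 wrist 1223 [ 380  131   20  113 1129]
```

No cake in the tray yet, so I knock again from about 45 mm.

```bash
python3 -m creep '[[0,0,0,0,0.005,-0.03,0.1],[0,0,0,0,0.005,-0.055,0.1],[0,0,0,0,0.005,-0.055,0.1],[0,0,0,0,0.005,-0.055,1],[0,0,0,0,0.005,-0.055,1],[0,0,0,0,0.005,-0.055,1],[0,0,0,0,0.005,-0.055,1],[0,0,0,0,0.004,-0.035,1],[0,0,0,0,0.002,-0.015,1],[0,0,0,0,0,0.004,1],[0,0,0,0,-0.002,0.018,1],[0,0,0,0,-0.004,0.022,1],[0,0,0,0,-0.004,0.022,1],[0,0,0,0,-0.004,0.022,0.1],[0,0,0,0,-0.004,0.022,0.1],[0,0,0,0,-0.004,0.022,0.1],[0,0,0,0,-0.004,0.022,0.1],[0,0,0,0,-0.004,0.022,0.1],[0,0,0,0,-0.004,0.022,0.1]]' 30
python3 look.py k2; python3 cmp.py k1 k2
```

```text
time_s: 16.15
tcp_pos: [602.4, 97.9, 101.5]
tcp_rot: [3.141, -0.0, 2.993]
force: [0.2, 0.9, 0.2]
finger_gap: 38.5
finger_force: 0.0
scene 4621 (np.float64(239.1594892880329), np.float64(212.41787491884872))
wrist 39515 (np.float64(510.1627989371125), np.float64(166.30785777552828))
16.25 [602.45969977  97.77246699 101.52370931] [-0.16915472  0.49263246 -0.22425487] 38.85808385986565
s4 scene 74 [208 105   8   6  27]
s4 wrist 36 [ 31 304   8   5  28]
k1 scene 83 [209  34   9  11  36]
k1 wrist 1223 [ 380  131   20  113 1129]
k2 scene 98 [205 106  11   6  33]
k2 wrist 5836 [ 118  108   65   67 3195]
```

View pics/k2.png

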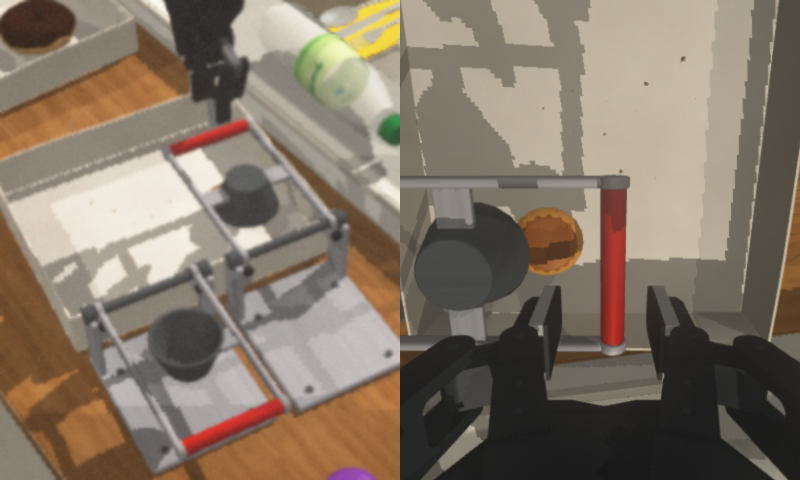

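The cake is out, lying in the tray at wrist crop (549,240), and the mould is upside down on its stops. I raise the arm clear and check once more.

```bash
python3 -m creep '[[0,0,0,0,0,0.03,0.1],[0,0,0,0,0,0.08,0.1],[0,0,0,0,0,0.15,0.1],[0,0,0,0,0,0.22,0.1],[0,0,0,0,0,0.25,0.1],[0,0,0,0,0,0.25,0.1],[0,0,0,0,0,0.25,0.1],[0,0,0,0,0,0.25,0.1],[0,0,0,0,0,0.25,0.1],[0,0,0,0,0,0.25,0.1]]'
python3 look.py k3
```

```text
time_s: 17.25
tcp_pos: [601.9, 97.6, 250.1]
tcp_rot: [-3.141, -0.003, 2.993]
force: [0.8, 0.0, 0.1]
finger_gap: 38.5
finger_force: 0.0
scene 4460 (np.float64(241.12107623318386), np.float64(210.42174887892378))
wrist 44103 (np.float64(325.41913248531847), np.float64(158.5373103870485))
17.35 [602.18560018  97.66481108 250.69916547] [-0.34584534  0.4040035  -0.40088372] 38.3129086345986
```

View pics/k3.png

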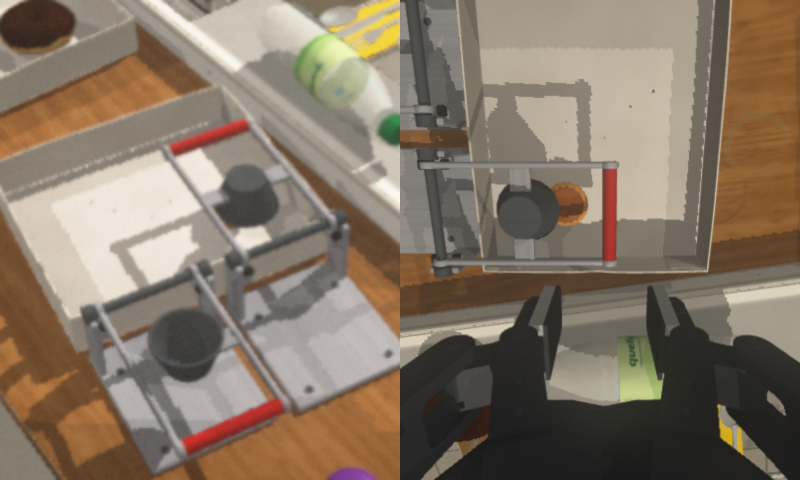

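The cake lies in the tray at crop (570,203), the mould is upside down on its stops, the empty one is untouched, and the gripper is clear. Handing in.

```bash
python3 -c "
from rig import workorder; print(workorder.hand_in())"
```

```text
the job is handed in; nothing more can be done
None
```

The job is handed in at about 17 s: the full mould was swung over with its handle held and rests upside down on its stops, the cake fell into the tray on the second knock, and the empty mould and the cake were not touched.

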